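# Sort rinsed left- and right-hand drawer brackets into their trays

## Task

Take the four rinsed brackets off the sloping drying stand and sort them: the two left-hand ones into the tray marked with left-hand silhouettes, the two right-hand ones into the tray marked with right-hand silhouettes, one at each stop bar. Lay each one flat, rib up, turned as its silhouettes show, and slide it straight back with its long straight edge until it has pushed its stop bar fully home against the fence, gently enough not to shift the fence from its setting. Leave the other things on the counter where they are.

Things in the scene. Friction and masses are not known exactly. Their poses are not given: they have to be found in the camera images.
- left_a_grip (a point): Centre of the rib of a left-hand bracket, dark steel, 75-155 g: L-shaped plate 5 mm thick, rib 40 (x) x 12 (y) x 46 mm tall on its upper face (+z). Point: half-way up the rib, 28 mm above the underside. Plate: 72 mm in x (+-36), straight long edge at y=-24, other edge y=+16, with a 20x20 mm tab on to y=+36 at the -x end (seen from above, straight edge nearest you: tab at the far left).
- right_a_grip (a point): Centre of the rib of a right-hand bracket, dark steel, 75-155 g: L-shaped plate 5 mm thick, rib 40 (x) x 12 (y) x 46 mm tall on its upper face (+z). Point: half-way up the rib, 28 mm above the underside. Plate: 72 mm in x (+-36), straight long edge at y=-24, other edge y=+16, with a 20x20 mm tab on to y=+36 at the +x end (seen from above, straight edge nearest you: tab at the far right).
- left_b_grip (a point): Centre of the rib of a left-hand bracket, dark steel, 75-155 g: L-shaped plate 5 mm thick, rib 40 (x) x 12 (y) x 46 mm tall on its upper face (+z). Point: half-way up the rib, 28 mm above the underside. Plate: 72 mm in x (+-36), straight long edge at y=-24, other edge y=+16, with a 20x20 mm tab on to y=+36 at the -x end (seen from above, straight edge nearest you: tab at the far left).
- right_b_grip (a point): Centre of the rib of a right-hand bracket, dark steel, 75-155 g: L-shaped plate 5 mm thick, rib 40 (x) x 12 (y) x 46 mm tall on its upper face (+z). Point: half-way up the rib, 28 mm above the underside. Plate: 72 mm in x (+-36), straight long edge at y=-24, other edge y=+16, with a 20x20 mm tab on to y=+36 at the +x end (seen from above, straight edge nearest you: tab at the far right).
- tray_left: Fixed white tray, 192 (x) x 118 mm (y); two flat grey left-hand silhouettes on its floor, at x=-42 and +42. Origin: mid-underside. Floor 4 mm up, rims 10 mm, inside 180x106. Near its -y rim lies a fence, clamped anywhere: face at y=-45 to -27, top 11 mm up (find it by touch or eye), two sliding stop bars before it. Bracket home: axes as the tray's, straight edge on the bar, rib centre at y=-15 to +3.
- fence_left (a joint): How far (m) the aluminium fence of tray_left has been forced back, towards the tray's -y, from where it is set; 0 at the start wherever it is set. Screws hold it by friction: it yields only to more than about 15 N. Not to be shifted.
- stop_left_0 (a joint): Slide of the steel stop bar at x=-42 mm in tray_left (m): bar 70 mm wide in x, 6 thick, top 10.5 mm above the tray's underside. 0: out, its front 12 mm before the fence's face; 0.006: pushed fully home against the fence, front 6 mm before its face. Slides towards the tray's -y at about 2.5 N and stays where it is left.
- stop_left_1 (a joint): Slide of the steel stop bar at x=+42 mm in tray_left (m): bar 70 mm wide in x, 6 thick, top 10.5 mm above the tray's underside. 0: out, its front 12 mm before the fence's face; 0.006: pushed fully home against the fence, front 6 mm before its face. Slides towards the tray's -y at about 2.5 N and stays where it is left.
- tray_right: Fixed white tray, 192 (x) x 118 mm (y); two flat grey right-hand silhouettes on its floor, at x=-42 and +42. Origin: mid-underside. Floor 4 mm up, rims 10 mm, inside 180x106. Near its -y rim lies a fence, clamped anywhere: face at y=-45 to -27, top 11 mm up (find it by touch or eye), two sliding stop bars before it. Bracket home: axes as the tray's, straight edge on the bar, rib centre at y=-15 to +3.
- fence_right (a joint): How far (m) the aluminium fence of tray_right has been forced back, towards the tray's -y, from where it is set; 0 at the start wherever it is set. Screws hold it by friction: it yields only to more than about 15 N. Not to be shifted.
- stop_right_0 (a joint): Slide of the steel stop bar at x=-42 mm in tray_right (m): bar 70 mm wide in x, 6 thick, top 10.5 mm above the tray's underside. 0: out, its front 12 mm before the fence's face; 0.006: pushed fully home against the fence, front 6 mm before its face. Slides towards the tray's -y at about 2.5 N and stays where it is left.
- stop_right_1 (a joint): Slide of the steel stop bar at x=+42 mm in tray_right (m): bar 70 mm wide in x, 6 thick, top 10.5 mm above the tray's underside. 0: out, its front 12 mm before the fence's face; 0.006: pushed fully home against the fence, front 6 mm before its face. Slides towards the tray's -y at about 2.5 N and stays where it is left.
- stand: Fixed aluminium sheet, 200 mm wide (x), rising at 35 deg towards +y, 30 to 117 mm high; origin mid-underside on the counter. Two ledges 7 mm proud, 84 mm apart up the slope, each hold one left and one right bracket in either order, about 92 mm apart, flat on the slope, straight edge (-y) down on the ledge, ribs level along x and standing square to the sheet.
- tee: Bystander: loose symmetrical T-shaped steel bracket, 60 x 52 mm, 21 mm tall, neither left nor right. Origin under its middle.
- sanitizer: Bystander: loose bottle, 52 mm across, 130 mm tall. Origin under its middle.
- vial: Bystander: small loose capped jar, 26 mm across, 45 mm tall. Origin under its middle.
- timer: Bystander: loose flat white timer, 50 x 70 mm, 18 mm tall. Origin under its middle.
Mind the look-alikes: they are no part of the job. Leave any blue or red look-alike of the part that bears fence_left alone.

How it is judged (in metres and radians):
At the end, for the whole second after the job is handed in: Both left-hand brackets lie in the left tray, both right-hand ones in the right tray, flat (within 0.06 rad), rib up, straight edge to the fence and parallel to it (within 0.1 rad); all four stop bars are pushed home (within 1.5 mm); fences unshifted (4 mm); everything released (y of left_a_grip in the frame of tray_left between -0.019 and 0.007 m and x of left_a_grip in the frame of tray_left between -0.06 and 0.06 m and z of left_a_grip in the frame of tray_left between 0.028 and 0.0345 m and angle between each of left_a_grip, right_a_grip, left_b_grip, right_b_grip's own z axis and vertical below 0.06 rad and angle between the x axis of each of left_a_grip, left_b_grip and the x axis of tray_left, either way round below 0.1 rad and y of right_a_grip in the frame of tray_right between -0.019 and 0.007 m and x of right_a_grip in the frame of tray_right between -0.06 and 0.06 m and z of right_a_grip in the frame of tray_right between 0.028 and 0.0345 m and angle between the x axis of each of right_a_grip, right_b_grip and the x axis of tray_right, either way round below 0.1 rad and y of left_b_grip in the frame of tray_left between -0.019 and 0.007 m and x of left_b_grip in the frame of tray_left between -0.06 and 0.06 m and z of left_b_grip in the frame of tray_left between 0.028 and 0.0345 m and y of right_b_grip in the frame of tray_right between -0.019 and 0.007 m and x of right_b_grip in the frame of tray_right between -0.06 and 0.06 m and z of right_b_grip in the frame of tray_right between 0.028 and 0.0345 m and value of joint each of stop_left_0, stop_left_1, stop_right_0, stop_right_1 above 0.0045 m); the robot touches nothing.
It fails at once if a bystander is moved by more than 40 mm (distance of any of tee, sanitizer, vial, timer from where it was at the start of the episode above 0.04 m).
It fails at once if a fence is forced back by more than 4 mm (value of joint any of fence_left, fence_right above 0.004 m).
It also fails if it takes over 72 s, if anything falls off the work surface, if the arm or the gripper's body presses on something with over 40 N, if the wrist force passes 120 N, or if a joint passes its speed limit or range.

## Robot

A 7-joint arm with a two-finger parallel gripper is mounted at the origin on the work surface. World frame = base frame: x ahead of the robot, y to its left, z up, the work surface at z = 0. Lengths are in mm, angles in degrees, forces in N, time in s.
With the tool pointing down it reaches from about 425 to 1025 mm from the base axis. Payload 9.4 kg.
Tool frame: the origin (TCP) lies midway between the tips of the shut fingers; the grasp point (between the pads) lies 19 mm behind it; z points along the fingers, y is the line along which they close (so a half turn about z gives the same grasp; the last joint's range is limited). The gripper opens to 85 mm and grips with 20 to 120 N. Pads are 22 mm wide; open, the fingers measure 114 mm over their backs; the gripper's body (76 mm by 85 mm) begins 54 mm behind the grasp point. The pads swing forward as they close: fully open they stand 13 mm farther back than shut.
Start: joints at [-4.395, 34.337, -0.143, 91.639, 0.103, 54.024, -4.572], TCP at [724.999, -0.007, 231.275] pointing down, gripper open.
Joint ranges: [-147.43, 147.43], [-19.82, 112.94], [-74.19, 73.91], [6.32, 146.72], [-59.91, 239.91], [6.04, 106.73], [-150.56, 150.56]. Speed limits (degrees/s): [127.2, 127.2, 172.46, 172.46, 180, 180, 180].

## Interface

Orientations are given as [roll, pitch, yaw] about the fixed x, y, z axes, in that order (R = Rz(yaw) Ry(pitch) Rx(roll)).
In Python, from bench import r, eyes gives the robot as it stands.
- The arm moves only by the shell command python3 -m inch 'ROWS'. ROWS is JSON, a list of rows, each a list of 3 entries, a list of its own where there are three numbers: the shift along the tool's x, y, z in m, then the turn, a rotation vector about the tool's x, y, z in degrees, then the gripper command: -1 is shut, 1 is fully open, values between are in proportion. In form: [[[tx, ty, tz], [rx, ry, rz], fingers], ...]. A call has 1 to 8 rows; each row shifts and turns the commanded pose from where the row before left it, along the tool's axes as they then stand; what a row does not reach is not made up. A row lasts 1/12 s, in which the tool goes at most 41.7 mm and 7.16 degrees, less where a joint would pass 70% of its speed; a pose out of reach is approached as far as the arm can. A call with a gripper value outside its range is refused whole. The fingers move at their own pace and stop on an object; the grip force is fixed at half the most. Time passes only in rows, so rows that do not move let the fingers close. It gives the time, the measured TCP pose, the force, the opening and the grip force at its end, in the units of the state.
- r.get_state(): the state, without advancing time (a new reading comes with each control period).
- eyes.get_image(name): name is "scene" or "side" or "wrist"; returns a dict with "frame" (420x560x3 uint8, blue, green, red), "intrinsics" (3x3 intrinsics, pixels), "R" (3x3) and "t" (3): a world point X has camera coordinates R X + t. Camera axes: x right, y down, z forward; pixel columns grow to the right and rows downward; lengths in mm; the calibration is good to about 2 mm. A picture is of the moment at which its call begins. There is no depth.
- r.finish_job(): hands the job in; it is judged then, once.
The state is a dict: "time_s": time; "q": joint angles; "joint_vel": joint speeds; "joint_torque": joint torques, N m; "tcp_pos": TCP position; "ee_rot": TCP orientation; "contact_force": force on the tool from outside, world axes, zero at the start; "wrist_torque": the same for the moment, N m; "finger_gap": finger opening in mm; "grasp_force": force on a finger pad.
Only numpy, scipy, OpenCV 4.12 (cv2) and the standard library are available. Lean on these libraries where they do the work, as an engineer would, in place of code of your own. Each camera call takes 0.05 s, during which the arm holds its last target. There are 200 camera calls.

## Working session

There is one attempt and no reset: what is moved stays moved. The work goes in short steps, Python scripts to look and compute and a shell command to move; the robot and the scene stay as the last step left them, time stands still between calls to the robot, and variables do not carry over. Pictures are saved under pics/ and viewed, at most 10 in all, crops included, and the job is handed in when it is done.

```bash
ls; mkdir -p pics; python3 - <<'E'
from bench import r, eyes
import cv2, numpy as np
for n in ("scene","side","wrist"):
    d=eyes.get_image(n); cv2.imwrite(f"pics/{n}0.png",d["frame"])
    print(n,(-d["R"].T@d["t"]).round(0), d["R"][2].round(2),d["intrinsics"][0,0])
a=[cv2.imread(f"pics/{n}0.png") for n in ("scene","side")]
s=r.get_state(); print(s)
E
```

```text
pics
scene [1464.   34. 1188.] [-0.67 -0.03 -0.74] 542.4953085129482
side [ 392. -638.  834.] [ 0.06  0.66 -0.75] 439.6436915541739
wrist [724.  66. 373.] [-0.   -0.26 -0.97] 291.6627188682673
{'time_s': 0.15, 'q': array([-4.39502997, 34.37568565, -0.14427294, 91.66944257,  0.10168509,
       54.02401168, -4.57134977]), 'joint_vel': array([ 0.04606776, -0.15252705, -0.04177353, -0.21560969, -0.05975151,
        0.01961158, -0.07368454]), 'joint_torque': array([ 2.03994307e-03, -7.76993966e+01,  1.56661626e+00, -2.58236039e+01,
        1.25704729e-02,  6.78423472e-03, -1.49589243e-05]), 'tcp_pos': array([ 7.24652173e+02, -1.05354396e-02,  2.30600270e+02]), 'ee_rot': array([-1.79931267e+02,  6.25707689e-03,  9.00025933e+01]), 'contact_force': array([0.60199501, 0.43422606, 0.69049251]), 'wrist_torque': array([ 0.0283602 ,  0.06631294, -0.0278948 ]), 'grasp_force': 0.0, 'finger_gap': 85.59142163258382}
```

View pics/scene0.png

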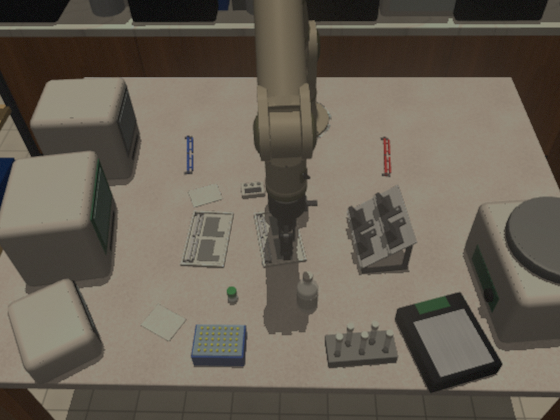

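View pics/side0.png

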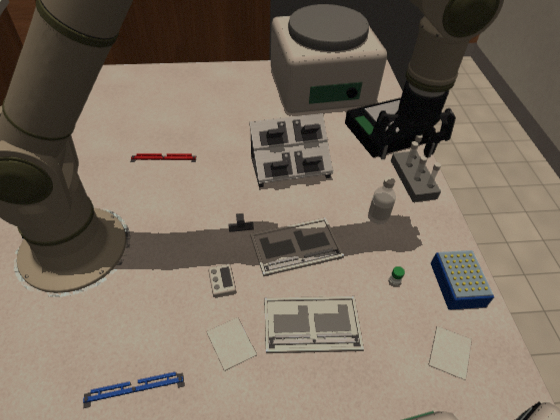

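Scene: stand at about (380,230), a tray at (208,239), and a second tray partly under the arm at (278,237). In the side view the stand is at (290,150) and the trays at (297,245) and (313,323). The sanitizer is at (382,205), vial at (397,277), timer at (222,280) and tee at (240,224). I'll crop in closer.

```bash
python3 - <<'E'
import cv2, numpy as np
a=cv2.imread("pics/side0.png")
z=lambda c,w,h:cv2.resize(c,(w,h),interpolation=cv2.INTER_CUBIC)
A=z(a[110:190,240:340],500,400)   # 5x
B=z(a[215:360,240:370],520,580)  # 4x
out=np.zeros((590,800,3),np.uint8)
A=z(a[112:192,243:339],384,320); B=z(a[214:359,250:350+4],416,580)
out[:320,:384]=A; out[:580,384:]=B
out=np.clip(out.astype(float)*1.5,0,255).astype(np.uint8)
cv2.imwrite("pics/crop1.png",out)
E
```

```text
(no output)
```

View pics/crop1.png

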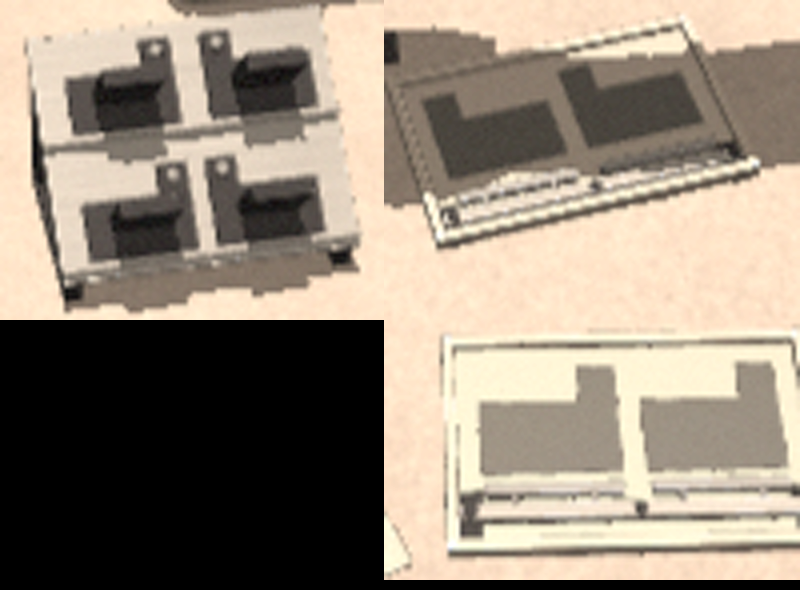

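The upper tray has its tabs at the left, so it is the left tray, yawed about 13°. The lower one is the right tray, near 0° yaw. In both stand rows the image-left bracket (tab right) is right-hand and the image-right one is left-hand.

View pics/wrist0.png

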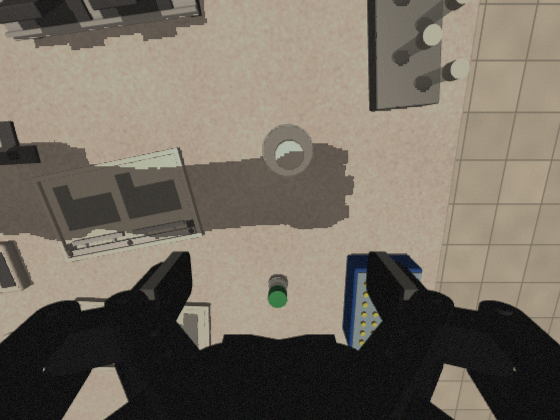

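```bash
cat > h.py <<'E'
import numpy as np, cv2, pickle
from scipy.optimize import least_squares
def proj(d,X):
    c=(d["R"]@np.atleast_2d(X).T).T+d["t"]; p=(d["intrinsics"]@c.T).T; return p[:,:2]/p[:,2:]
def plane(d,uv,z):
    C=-d["R"].T@d["t"]; v=(d["R"].T@np.linalg.inv(d["intrinsics"])@np.c_[np.atleast_2d(uv),np.ones(len(np.atleast_2d(uv)))].T).T
    return C+v*((z-C[2])/v[:,2])[:,None]
def fit(obs,x0,z0=0):  # obs: list of (d, local pts, uv); pose x,y,yaw
    def T(p,L):
        a=np.radians(p[2]);c,s=np.cos(a),np.sin(a);L=np.asarray(L,float)
        return np.c_[p[0]+c*L[:,0]-s*L[:,1],p[1]+s*L[:,0]+c*L[:,1],L[:,2]+z0]
    f=lambda p:np.concatenate([(proj(d,T(p,L))-uv).ravel() for d,L,uv in obs])
    s=least_squares(f,x0,x_scale=[100,100,10]); return s.x,s.fun.reshape(-1,2),T
E
python3 - <<'E'
from h import *
from bench import eyes
d=eyes.get_image("side")
tl=np.array([[263.5,274.75],[343.25,256],[324.75,219.5],[251.5,235.25]])
L=[[-96,-59,10],[96,-59,10],[96,59,10],[-96,59,10]]
p,res,_=fit([(d,L,tl)],[700,0,10]); print("left",p.round(1),res.round(1).tolist())
tr=np.array([[266.25,352],[265,298.25]])
p,res,_=fit([(d,[L[0],L[3]],tr)],[700,-200,0]); print("right",p.round(1),res.round(1).tolist())
# stand: crop A scale 4 origin (243,112): lower-front edge corners z=30, top corners z=117
st=np.array([[65,278],[357,240],[25,40],[322,10]])/4+[243,112]
L=[[-100,-71*.0-62,30],[100,-62,30],[-100,62,117],[100,62,117]]
p,res,_=fit([(d,L,st)],[650,270,0]); print("stand",p.round(1),res.round(1).tolist())
for uv,z in ([240,228],0),([382,218],0),([397,284],0),([222,280],18): print(uv,plane(d,uv,z).round(0))
E
```

```text
left [518.  -34.5  11.5] [[-0.2, 0.8], [0.9, 0.5], [0.9, -1.2], [-1.6, -0.6]]
right [ 528.1 -232.    -3.1] [[0.0, 0.1], [-0.0, -0.1]]
stand [534.5 237.5   6.7] [[-0.9, -1.2], [0.5, -1.3], [0.5, 1.7], [-0.0, 1.0]]
[240, 228] [[390.  34.   0.]]
[382, 218] [[744.  43.   0.]]
[397, 284] [[ 729. -147.    0.]]
[222, 280] [[ 346. -122.   18.]]
```

Wrist view: left tray centred near (125,205), bottle (288,150), vial (278,292), and the stand's lower edge at top left (100,25). The position fits are consistent with this. Next I'll work out a view pose square to the stand.

```bash
cat >> h.py <<'E'
from scipy.spatial.transform import Rotation as Ro
def Rt(yaw,tilt=0): # tool x at yaw, tool z down, tilted about tool x
    return (Ro.from_euler('xyz',[180,0,yaw],degrees=True)*Ro.from_rotvec([tilt,0,0],degrees=True)).as_matrix()
def plan(P,R,n):
    from bench import r
    s=r.get_state(); R0=Ro.from_euler('xyz',s["ee_rot"],degrees=True).as_matrix()
    rel=R0.T@R; w=Ro.from_matrix(rel).as_rotvec()/n; Rs=Ro.from_rotvec(w).as_matrix()
    S=sum(np.linalg.matrix_power(Rs,k) for k in range(n)); p=R0.T@(np.asarray(P)-s["tcp_pos"])
    t=np.linalg.solve(S,p); print(n,"rows of t(m)",(t/1000).round(4).tolist(),"w",np.degrees(w).round(2).tolist(), "|t|mm",np.linalg.norm(t).round(1),"|w|",np.degrees(np.linalg.norm(w)).round(2))
def slope(st,x,s,h): # stand frame: x, s up the slope from the middle, h above the sheet
    a=np.radians(st[2]); c35,s35=np.cos(np.radians(35)),np.sin(np.radians(35))
    y=s*c35-h*s35; z=73.5+s*s35+h*c35
    return np.array([st[0]+np.cos(a)*x-np.sin(a)*y, st[1]+np.sin(a)*x+np.cos(a)*y, z])
E
python3 -c "
from h import *
st=[534.5,237.5,6.7]
P=slope(st,-30,0,130);print(P)
plan(P,Rt(6.7,35),14)"
```

```text
[513.40442664 159.94417125 179.98976576]
14 rows of t(m) [-0.0011, -0.0191, 0.0093] w [2.04, 1.82, 5.75] |t|mm 21.3 |w| 6.36
```

```bash
R='[[-0.0011,-0.0191,0.0093],[2.04,1.82,5.75],0.2]'
python3 -m inch '[[[-0.0011,-0.0191,0.0093],[2.04,1.82,5.75],0.2],[[-0.0011,-0.0191,0.0093],[2.04,1.82,5.75],0.2],[[-0.0011,-0.0191,0.0093],[2.04,1.82,5.75],0.2],[[-0.0011,-0.0191,0.0093],[2.04,1.82,5.75],0.2],[[-0.0011,-0.0191,0.0093],[2.04,1.82,5.75],0.2],[[-0.0011,-0.0191,0.0093],[2.04,1.82,5.75],0.2],[[-0.0011,-0.0191,0.0093],[2.04,1.82,5.75],0.2]]'
python3 -m inch '[[[-0.0011,-0.0191,0.0093],[2.04,1.82,5.75],0.2],[[-0.0011,-0.0191,0.0093],[2.04,1.82,5.75],0.2],[[-0.0011,-0.0191,0.0093],[2.04,1.82,5.75],0.2],[[-0.0011,-0.0191,0.0093],[2.04,1.82,5.75],0.2],[[-0.0011,-0.0191,0.0093],[2.04,1.82,5.75],0.2],[[-0.0011,-0.0191,0.0093],[2.04,1.82,5.75],0.2],[[-0.0011,-0.0191,0.0093],[2.04,1.82,5.75],0.2],[[0,0,0],[0,0,0],0.2]]'
python3 - <<'E'
from h import *
from bench import r,eyes
s=r.get_state(); print(s["tcp_pos"],s["ee_rot"],s["q"].round(0))
for n in("wrist","side"):
    d=eyes.get_image(n); cv2.imwrite(f"pics/{n}1.png",d["frame"]); pickle.dump(d,open(f"{n}1.pkl","wb"))
E
```

```text
time_s: 0.78
tcp_pos: [592.4, 37.7, 182.5]
ee_rot: [-162.3, -6.7, 48.0]
contact_force: [-0.6, -0.1, -0.2]
finger_gap: 51.3
grasp_force: 0.0
time_s: 1.45
tcp_pos: [511.3, 162.1, 181.1]
ee_rot: [-144.7, 0.2, 6.5]
contact_force: [-0.7, 0.4, -1.0]
finger_gap: 51.4
grasp_force: 0.0
[511.34441081 162.08109115 181.11082229] [-144.72022856    0.22272073    6.5005082 ] [ -0.  31.  -4. 122. -53.  43. -43.]
```

View pics/wrist1.png

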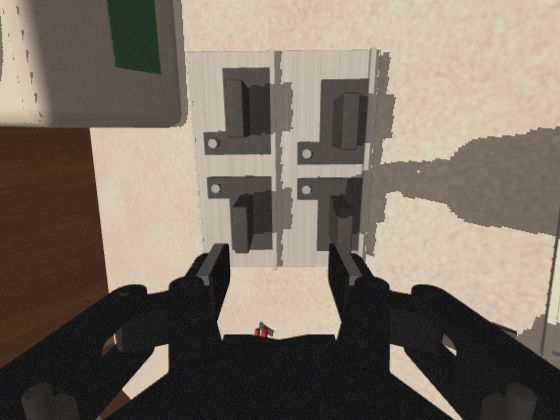

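The wrist image shows right-hand brackets at the bottom (upper row (240,213), lower row (335,215)) and left-hand ones at the top (upper row (245,110), lower row (343,120)). That agrees with the side view. I'll fit the stand and the bracket positions.

```bash
python3 - <<'E'
from h import *
d=pickle.load(open("wrist1.pkl","rb"))
B={"LU":[(36,16,223,68),(36,-24,270,68),(-36,-24,270.5,154),(-36,36,204,154),(-16,36,204,132)],
"LL":[(36,16,321,79),(36,-24,368,79),(-36,-24,363,163),(-36,36,298,164),(-16,36,298,142)],
"RU":[(36,36,208,177),(16,36,208,198),(36,-24,271,177),(-36,-24,273,248),(-36,16,232,250)],
"RL":[(36,36,299,178),(16,36,299,199),(36,-24,361,178)]}
S=[(-100,188,0)]
def f(p,out=False):
    st=p[:3]; res=[]
    for i,(k,L) in enumerate(B.items()):
        X=[slope(st,p[3+2*i]+a,p[4+2*i]+b,5) for a,b,_,_ in L]
        res.append((proj(d,X)-np.array([l[2:] for l in L])))
    X=[slope(st,100,76,0),slope(st,-100,76,0)]
    res.append(proj(d,X)-[[188,52],[205,268]])
    if out: [print(q.round(1).tolist()) for q in res]
    return np.r_[np.concatenate(res).ravel(), (p[:2]-[534.5,237.5])/4]
p=least_squares(f,[534.5,237.5,6.7,46,40,46,-42,-46,40,-46,-42],loss='soft_l1').x
print(p.round(1)); f(p,True)
for i,k in enumerate(B): print(k, slope(p[:3],p[3+2*i],p[4+2*i],32).round(0))
E
```

```text
[531.2 242.4   6.9  50.3  30.4  40.8 -54.1 -43.   30.3 -44.5 -55.1]
[[-0.4, 0.4], [-0.5, -0.1], [0.4, -0.3], [1.4, 0.3], [-0.3, -0.3]]
[[0.6, 0.3], [0.3, -0.2], [-0.2, 0.3], [-0.4, -0.1], [-0.3, -0.3]]
[[-0.9, 0.3], [0.6, 0.2], [0.3, -0.2], [-0.6, 0.5], [0.4, -1.2]]
[[-0.4, 0.2], [-0.6, 0.1], [2.0, -0.3]]
[[0.2, 0.5], [0.5, -2.0]]
LU [580. 255. 117.]
LL [579. 185.  69.]
RU [488. 244. 117.]
RL [495. 174.  68.]
```

```bash
python3 -c "
from h import *
st=[531.2,242.4,6.9]
plan(slope(st,40.8,-54.1,75),Rt(6.9,35),5)"
```

```text
5 rows of t(m) [0.0136, 0.01, 0.0118] w [-0.01, -0.03, -0.01] |t|mm 20.6 |w| 0.03
```

```bash

python3 -m inch '[[[0.0136,0.010,0.0118],[0,0,0],0.2],[[0.0136,0.010,0.0118],[0,0,0],0.2],[[0.0136,0.010,0.0118],[0,0,0],0.2],[[0.0136,0.010,0.0118],[0,0,0],0.2],[[0.0136,0.010,0.0118],[0,0,0],0.2],[[0,0,0.0],[0,0,0],0.2]]'
python3 -m inch '[[[0,0,0.022],[0,0,0],0.2],[[0,0,0.020],[0,0,0],0.2],[[0,0,0.012],[0,0,0],0.2],[[0,0,0.008],[0,0,0],0.2],[[0,0,0],[0,0,0],0.2],[[0,0,0],[0,0,0],-0.5]]'
python3 -c "
from h import *
from bench import r
from bench import eyes
P=r.get_state()['tcp_pos'];print(P,slope([531.2,242.4,6.9],40.8,-54.1,13),r.get_state()['q'].round(0))
cv2.imwrite('pics/w2.png',eyes.get_image('wrist')['frame'])"
```

```text
time_s: 2.05
tcp_pos: [585.0, 159.4, 101.2]
ee_rot: [-145.0, -0.1, 6.7]
contact_force: [0.2, 1.4, 0.2]
finger_gap: 51.6
grasp_force: 0.0
time_s: 2.55
tcp_pos: [578.6, 195.4, 53.6]
ee_rot: [-144.9, -0.1, 6.7]
contact_force: [-0.2, -0.2, -0.4]
finger_gap: 40.4
grasp_force: 0.0
[578.57977758 195.4119821   53.5890184 ] [577.92429837 195.90393513  53.11849137] [  1.  45. -11. 116. -57.  33. -37.]
```

View pics/w2.png

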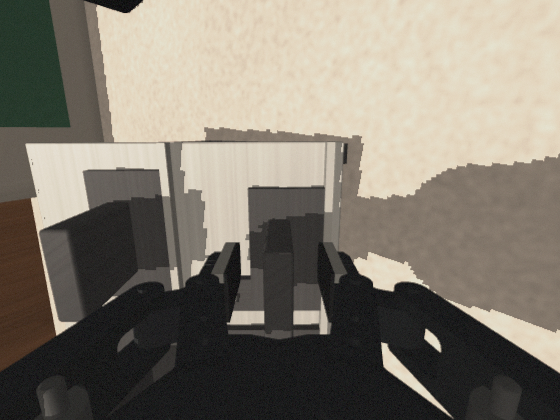

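The rib at (280,270) is centred between the fingers, so I close and lift.

```bash

python3 -m inch '[[[0,0,0],[0,0,0],-1],[[0,0,0],[0,0,0],-1],[[0,0,0],[0,0,0],-1],[[0,0,0],[0,0,0],-1]]'
python3 -m inch '[[[0,0,-0.01],[0,0,0],-1],[[0,0,-0.02],[0,0,0],-1],[[0,0,-0.03],[0,0,0],-1],[[0,0,-0.03],[0,0,0],-1],[[0,0,0],[0,0,0],-1]]'
python3 -c "
from h import *
from bench import r
print(r.get_state()['q'].round(0))
t=[518,-34.5,11.5]; a=np.radians(11.5)
P=np.array([518+42*np.cos(a)-30*np.sin(a),-34.5+42*np.sin(a)+30*np.cos(a),120]);print(P)
plan(P,Rt(11.5,0),8)"
```

```text
time_s: 2.93
tcp_pos: [579.0, 195.4, 54.2]
ee_rot: [-145.0, -0.1, 6.6]
contact_force: [-0.4, -3.7, 7.2]
finger_gap: 11.4
grasp_force: 59.5
time_s: 3.35
tcp_pos: [587.0, 140.2, 131.0]
ee_rot: [-145.1, -0.4, 6.4]
contact_force: [0.8, 0.3, -1.7]
finger_gap: 11.5
grasp_force: 58.6
[  3.  38.  -6. 114. -50.  43. -43.]
[553.17579956   3.27119438 120.        ]
8 rows of t(m) [-0.0068, 0.016, -0.0043] w [-4.35, -0.24, -0.6] |t|mm 17.9 |w| 4.4
```

```bash
python3 -c "
from h import *
a=np.radians(11.5)
P=np.array([518-10*np.cos(a)-50*np.sin(a),-34.5-10*np.sin(a)+50*np.cos(a),150]);print(P)
plan(P,Rt(11.5,0),8)"
```

```text
[498.23235623  12.50255589 150.        ]
8 rows of t(m) [-0.0133, 0.0127, -0.0072] w [-4.35, -0.24, -0.6] |t|mm 19.7 |w| 4.4
```

```bash

python3 -m inch '[[[-0.0133,0.0127,-0.0072],[-4.35,-0.24,-0.6],-1],[[-0.0133,0.0127,-0.0072],[-4.35,-0.24,-0.6],-1],[[-0.0133,0.0127,-0.0072],[-4.35,-0.24,-0.6],-1],[[-0.0133,0.0127,-0.0072],[-4.35,-0.24,-0.6],-1],[[-0.0133,0.0127,-0.0072],[-4.35,-0.24,-0.6],-1],[[-0.0133,0.0127,-0.0072],[-4.35,-0.24,-0.6],-1],[[-0.0133,0.0127,-0.0072],[-4.35,-0.24,-0.6],-1],[[-0.0133,0.0127,-0.0072],[-4.35,-0.24,-0.6],-1]]'
python3 -m inch '[[[0,0,0],[0,0,0],-1],[[0,0,0],[0,0,0],-1]]'
python3 - <<'E'
from h import *
from bench import r,eyes
print(r.get_state()['q'].round(0))
d=eyes.get_image("wrist"); pickle.dump(d,open("w3.pkl","wb"))
f=d["frame"]
for t,ps in (("L",[518,-34.5,11.5]),("R",[528,-232,-3])):
    a=np.radians(ps[2]); L=np.array([[-96,-59],[96,-59],[96,59],[-96,59]])
    X=np.c_[ps[0]+np.cos(a)*L[:,0]-np.sin(a)*L[:,1],ps[1]+np.sin(a)*L[:,0]+np.cos(a)*L[:,1],np.full(4,10)]
    print(t,proj(d,X).round(0).tolist())
cv2.imwrite("pics/w3.png",cv2.resize(f,(784,588),interpolation=cv2.INTER_CUBIC))
E
```

```text
time_s: 4.02
tcp_pos: [495.9, 15.4, 146.7]
ee_rot: [-179.9, 0.3, 11.8]
contact_force: [-0.1, -0.1, -1.3]
finger_gap: 11.5
grasp_force: 58.7
time_s: 4.18
tcp_pos: [496.3, 17.5, 146.4]
ee_rot: [-179.7, 0.3, 11.9]
contact_force: [0.4, 0.8, -1.6]
finger_gap: 11.2
grasp_force: 58.8
[-23.  28.  21. 126. -21.  29. -64.]
L [[388.0, 276.0], [410.0, 80.0], [277.0, 79.0], [276.0, 275.0]]
R [[539.0, 312.0], [640.0, 137.0], [523.0, 102.0], [438.0, 287.0]]
```

View pics/w3.png

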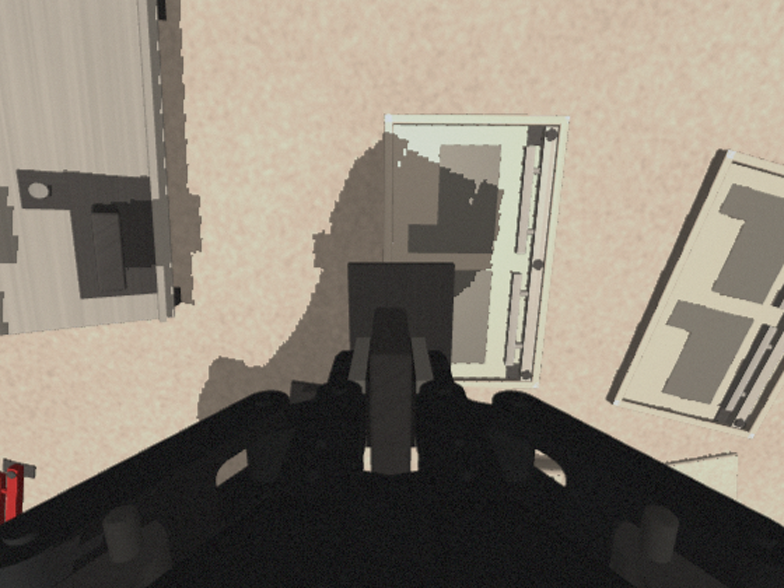

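Left tray corners in this 1.4x image are at (386,115), (569,117) and (538,386); the bars lie along x≈512–545. I'll zoom on the fences before placing.

```bash
python3 - <<'E'
from h import *
d=pickle.load(open("w3.pkl","rb")); f=d["frame"]
z=lambda c,s:cv2.resize(cv2.rotate(c,cv2.ROTATE_90_CLOCKWISE),None,fx=s,fy=s,interpolation=cv2.INTER_CUBIC)
A=z(f[72:284,345:415],3.7); B=z(f[102:322,436:560],2.6)
o=np.zeros((A.shape[0]+B.shape[0],800,3),np.uint8); o[:A.shape[0],:A.shape[1]]=A; o[A.shape[0]:,:B.shape[1]]=B
print(A.shape,B.shape); cv2.imwrite("pics/c4.png",np.clip(o*0.9,0,255).astype(np.uint8))
E
```

```text
(259, 784, 3) (322, 572, 3)
```

View pics/c4.png

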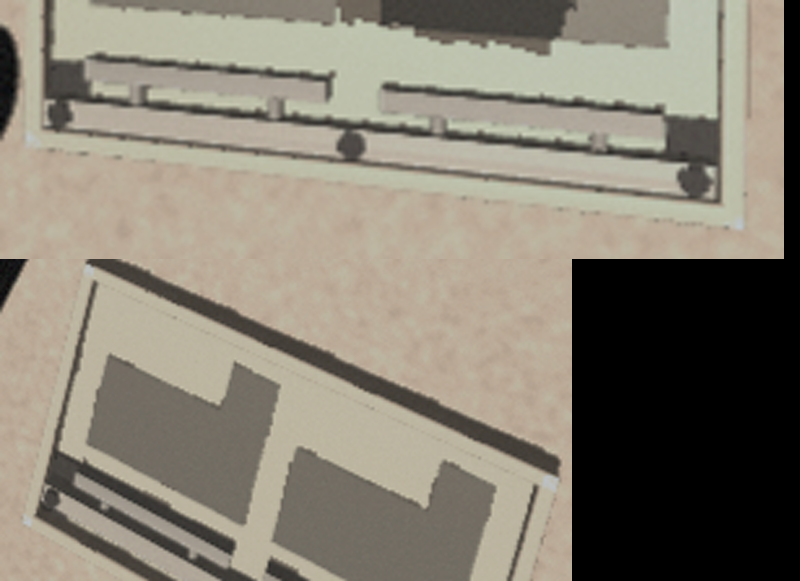

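```bash
python3 - <<'E'
from h import *
d=pickle.load(open("w3.pkl","rb"))
A=lambda c:np.c_[345+np.array(c)[:,1]/3.7,283-np.array(c)[:,0]/3.7]
B=lambda c:np.c_[436+(np.array(c)[:,1]-259)/2.6,321-np.array(c)[:,0]/2.6]
def loc(p,X):
    a=np.radians(p[2]); v=X[:,:2]-p[:2]; return np.c_[np.cos(a)*v[:,0]+np.sin(a)*v[:,1],-np.sin(a)*v[:,0]+np.cos(a)*v[:,1]].round(1).tolist()
uv=np.r_[A([(29,140),(740,226)]),[[275.7,82.1]]]
p,res,_=fit([(d,[[-96,-59,10],[96,-59,10],[96,59,10]],uv)],[518,-34,11]); print("left",p.round(1),res.round(1).tolist())
print("bars front",loc(p,plane(d,A([(90,57),(330,75),(380,86),(665,109)]),10.5)))
print("fence front",loc(p,plane(d,A([(75,97),(720,152)]),11)))
uv=B([(90,266),(555,483),(27,520)])
p,res,_=fit([(d,[[-96,59,10],[96,59,10],[-96,-59,10]],uv)],[528,-232,-3]); print("right",p.round(1),res.round(1).tolist())
print("bars front",loc(p,plane(d,B([(82,472),(235,542)]),10.5)))
print("fence",loc(p,plane(d,B([(75,490),(200,560)]),11)))
E
```

```text
left [515.8 -31.7  11.1] [[0.9, 2.7], [1.1, -0.5], [-1.9, -1.2]]
bars front [[-74.0, -32.2], [-5.1, -31.0], [8.3, -32.7], [78.3, -31.7]]
fence front [[-78.2, -43.7], [90.8, -40.6]]
right [ 525.9 -231.6   -3.1] [[-1.4, 1.8], [0.0, -3.0], [1.4, 2.7]]
bars front [[-74.8, -23.9], [-7.3, -18.9]]
fence [[-75.7, -32.0], [-18.5, -32.3]]
```

```bash
cat >> h.py <<'E'
TL=[515.8,-31.7,11.2]; TR=[525.9,-231.6,-3.1]
def tw(T,x,y,z):
    a=np.radians(T[2]); return np.array([T[0]+np.cos(a)*x-np.sin(a)*y,T[1]+np.sin(a)*x+np.cos(a)*y,z])
def tl(T):
    from bench import r
    s=r.get_state(); a=np.radians(T[2]); v=s["tcp_pos"][:2]-T[:2]; F=s["contact_force"]
    print("tray xy",(np.cos(a)*v[0]+np.sin(a)*v[1]).round(1),(-np.sin(a)*v[0]+np.cos(a)*v[1]).round(1),"z",s["tcp_pos"][2].round(1),"F along tray y",(-np.sin(a)*F[0]+np.cos(a)*F[1]).round(1),"Fz",F[2].round(1),"rot",s["ee_rot"].round(1),"q",s["q"].round(0))
E
python3 -c "
from h import *
print(tw(TL,42,0,35)); plan(tw(TL,42,0,35),Rt(11.2),7)"
```

```text
[557.00011652 -23.54215725  35.        ]
7 rows of t(m) [0.0073, 0.0075, 0.0158] w [-0.05, 0.04, 0.09] |t|mm 19.0 |w| 0.11
```

```bash

python3 -m inch '[[[0.0073,0.0075,0.0158],[0,0,0.1],-1],[[0.0073,0.0075,0.0158],[0,0,0.1],-1],[[0.0073,0.0075,0.0158],[0,0,0.1],-1],[[0.0073,0.0075,0.0158],[0,0,0.1],-1],[[0.0073,0.0075,0.0158],[0,0,0.1],-1],[[0.0073,0.0075,0.0158],[0,0,0.1],-1],[[0.0073,0.0075,0.0158],[0,0,0.1],-1],[[0,0,0],[0,0,0],-1]]'
python3 -m inch '[[[0,0,0.006],[0,0,0],-1],[[0,0,0.005],[0,0,0],-1],[[0,0,0.002],[0,0,0],-1],[[0,0,0.0],[0,0,0],-1]]'
python3 -m inch '[[[0,0,0.001],[0,0,0],-1],[[0,0,0.001],[0,0,0],-1],[[0,0,0],[0,0,0],-1]]'
python3 -c "
from h import *
tl(TL)"
```

```text
time_s: 4.9
tcp_pos: [557.6, -26.7, 32.1]
ee_rot: [-179.7, 0.4, 10.9]
contact_force: [0.1, -0.2, -1.5]
finger_gap: 11.2
grasp_force: 58.7
time_s: 5.23
tcp_pos: [556.0, -24.4, 22.1]
ee_rot: [-179.7, 0.3, 11.1]
contact_force: [-0.5, -0.2, -1.2]
finger_gap: 12.1
grasp_force: 58.7
time_s: 5.48
tcp_pos: [556.5, -24.5, 20.3]
ee_rot: [-179.7, 0.3, 11.1]
contact_force: [-0.9, -0.7, -2.5]
finger_gap: 11.4
grasp_force: 58.7
tray xy 41.3 -0.8 z 20.3 F along tray y -0.5 Fz -2.5 rot [-179.7    0.3   11.1] q [-11.  42.  12. 122. -26.  18. -56.]
```

```bash

python3 -m inch '[[[0,0,0.001],[0,0,0],-1],[[0,0,0.001],[0,0,0],-1],[[0,0,0],[0,0,0],-1]]'
python3 -m inch '[[[0,0,0.001],[0,0,0],-1],[[0,0,0],[0,0,0],-1]]'
python3 -m inch '[[[0,0,0.001],[0,0,0],-1],[[0,0,0],[0,0,0],-1]]'
```

```text
time_s: 5.73
tcp_pos: [556.4, -24.7, 17.9]
ee_rot: [-179.7, 0.3, 11.1]
contact_force: [-0.2, -0.1, -2.0]
finger_gap: 11.4
grasp_force: 58.7
time_s: 5.9
tcp_pos: [556.3, -24.7, 16.9]
ee_rot: [-179.7, 0.3, 11.1]
contact_force: [-0.7, -0.8, -1.5]
finger_gap: 11.3
grasp_force: 58.7
time_s: 6.07
tcp_pos: [556.3, -24.8, 15.9]
ee_rot: [-179.7, 0.3, 11.0]
contact_force: [-0.0, 0.4, -1.7]
finger_gap: 11.2
grasp_force: 58.7
```

```bash

python3 -m inch '[[[0,0,0.001],[0,0,0],-1],[[0,0,0],[0,0,0],-1]]' | sed -n '2p;4p'
python3 -m inch '[[[0,0,0.001],[0,0,0],-1],[[0,0,0],[0,0,0],-1]]'| sed -n '2p;4p'
python3 -m inch '[[[0,0,0.0005],[0,0,0],-1],[[0,0,0],[0,0,0],-1]]'| sed -n '2p;4p'
```

```text
tcp_pos: [556.3, -24.8, 15.6]
contact_force: [-2.1, 1.2, 6.7]
tcp_pos: [556.1, -24.7, 15.3]
contact_force: [-4.7, 0.1, 17.8]
tcp_pos: [556.1, -24.7, 15.2]
contact_force: [-7.1, 1.2, 25.3]
```

```bash

python3 -m inch '[[[0,0,-0.0023],[0,0,0],-1],[[0,0,0],[0,0,-0.0],0.2],[[0,0,0],[0,0,0],0.2],[[0,0,0],[0,0,0],0.2],[[0,0,0],[0,0,0],-1],[[0,0,0],[0,0,0],-1],[[0,0,0],[0,0,0],-1],[[0,0,0],[0,0,0],-1]]'
python3 -m inch '[[[0,0.001,0],[0,0,0],-1],[[0,0.002,0],[0,0,0],-1],[[0,0.001,0],[0,0,0],-1],[[0,0,0],[0,0,0],-1]]'
python3 -c "
from h import *
tl(TL)"
python3 -m inch '[[[0,0.001,0],[0,0,0],-1],[[0,0.001,0],[0,0,0],-1],[[0,0,0],[0,0,0],-1]]'
python3 -c "
from h import *
tl(TL)"
```

```text
time_s: 7.23
tcp_pos: [556.3, -24.8, 15.7]
ee_rot: [-179.7, 0.3, 11.1]
contact_force: [-0.1, -0.3, -1.5]
finger_gap: 11.2
grasp_force: 58.3
time_s: 7.57
tcp_pos: [557.1, -29.3, 15.7]
ee_rot: [-179.8, 0.3, 11.0]
contact_force: [0.6, -0.1, -1.3]
finger_gap: 11.1
grasp_force: 58.3
tray xy 41.0 -5.7 z 15.7 F along tray y -0.2 Fz -1.3 rot [-179.8    0.3   11. ] q [-10.  43.  11. 122. -26.  18. -56.]
time_s: 7.82
tcp_pos: [557.6, -31.0, 15.7]
ee_rot: [-179.8, 0.3, 11.0]
contact_force: [-0.0, 0.1, -1.4]
finger_gap: 11.4
grasp_force: 58.3
tray xy 41.1 -7.4 z 15.7 F along tray y 0.1 Fz -1.4 rot [-179.8    0.3   11. ] q [-10.  43.  11. 122. -26.  18. -56.]
```

```bash
f() { python3 -c "from h import *; tl(TL)"|cut -c1-70; }
python3 -m inch '[[[0,0.0005,0.0002],[0,0,0],-1],[[0,0.0005,0],[0,0,0],-1],[[0,0,0],[0,0,0],-1]]'>/dev/null; f
python3 -m inch '[[[0,0.0005,0],[0,0,0],-1],[[0,0.0005,0],[0,0,0],-1],[[0,0,0],[0,0,0],-1]]'>/dev/null; f
python3 -m inch '[[[0,0.0005,0],[0,0,0],-1],[[0,0.0005,0],[0,0,0],-1],[[0,0,0],[0,0,0],-1]]'>/dev/null; f
```

```text
tray xy 41.1 -7.9 z 15.7 F along tray y 1.9 Fz 0.9 rot [-179.7    0.3 
tray xy 41.2 -8.9 z 15.7 F along tray y 3.0 Fz 3.8 rot [-179.7    0.3 
tray xy 41.2 -9.7 z 15.7 F along tray y 4.8 Fz 5.3 rot [-179.7    0.3
```

```bash
f() { python3 -c "from h import *; tl(TL)"|cut -c1-70; }
python3 -m inch '[[[0,0.0005,-0.0003],[0,0,0],-1],[[0,0.0005,0],[0,0,0],-1],[[0,0,0],[0,0,0],-1]]'>/dev/null; f
python3 -m inch '[[[0,0.0005,0],[0,0,0],-1],[[0,0.0005,0],[0,0,0],-1],[[0,0,0],[0,0,0],-1]]'>/dev/null; f
python3 -m inch '[[[0,0.0005,0],[0,0,0],-1],[[0,0.0005,0],[0,0,0],-1],[[0,0,0],[0,0,0],-1]]'>/dev/null; f
python3 -m inch '[[[0,0.0005,0],[0,0,0],-1],[[0,0.0005,0],[0,0,0],-1],[[0,0,0],[0,0,0],-1]]'>/dev/null; f
```

```text
tray xy 41.2 -11.3 z 15.7 F along tray y 2.9 Fz -0.1 rot [-179.8    0.
tray xy 41.2 -12.4 z 15.8 F along tray y 2.5 Fz -1.9 rot [-179.8    0.
tray xy 41.1 -13.3 z 15.8 F along tray y 2.3 Fz -1.9 rot [-179.8    0.
tray xy 41.1 -14.2 z 15.8 F along tray y 1.5 Fz -1.5 rot [-179.7    0.
```

```bash
f() { python3 -c "from h import *; tl(TL)"|cut -c1-70; }
python3 -m inch '[[[0,0.0005,0],[0,0,0],-1],[[0,0,0],[0,0,0],-1]]'>/dev/null; f
python3 -m inch '[[[0,0.0003,0],[0,0,0],-1],[[0,0,0],[0,0,0],-1]]'>/dev/null; f
python3 -m inch '[[[0,0.0003,0],[0,0,0],-1],[[0,0,0],[0,0,0],-1]]'>/dev/null; f
```

```text
tray xy 41.1 -14.7 z 15.8 F along tray y 1.7 Fz -2.8 rot [-179.7    0.
tray xy 41.1 -14.7 z 15.9 F along tray y 3.5 Fz -1.6 rot [-179.7    0.
tray xy 41.1 -14.8 z 15.9 F along tray y 4.6 Fz -2.0 rot [-179.7    0.
```

```bash
f() { python3 -c "from h import *; tl(TL)"|cut -c1-70; }
python3 -m inch '[[[0,0.0003,0],[0,0,0],-1],[[0,0,0],[0,0,0],-1]]'>/dev/null; f
python3 -m inch '[[[0,-0.0012,0],[0,0,0],-1],[[0,0,0],[0,0,0],0.2],[[0,0,0],[0,0,0],0.2],[[0,0,0],[0,0,0],0.2],[[0,0,-0.01],[0,0,0],0.2],[[0,0,-0.02],[0,0,0],0.2],[[0,0,-0.03],[0,0,0],0.2],[[0,0,-0.03],[0,0,0],0.2]]'
python3 -c "
from h import *
plan(slope([531.2,242.4,6.9],50.3,30.4,90),Rt(6.9,35),9)"
```

```text
tray xy 41.1 -14.8 z 15.8 F along tray y 4.3 Fz -0.9 rot [-179.7    0.
time_s: 10.9
tcp_pos: [558.8, -38.5, 107.0]
ee_rot: [-179.7, 0.4, 11.0]
contact_force: [-0.2, 0.2, -0.8]
finger_gap: 51.3
grasp_force: 0.0
9 rows of t(m) [0.0075, -0.0292, 0.0015] w [3.86, 0.19, 0.43] |t|mm 30.2 |w| 3.89
```

```bash

python3 -m inch '[[[0.0075,-0.0292,0.0015],[3.86,0.19,0.43],0.2],[[0.0075,-0.0292,0.0015],[3.86,0.19,0.43],0.2],[[0.0075,-0.0292,0.0015],[3.86,0.19,0.43],0.2],[[0.0075,-0.0292,0.0015],[3.86,0.19,0.43],0.2],[[0.0075,-0.0292,0.0015],[3.86,0.19,0.43],0.2],[[0.0075,-0.0292,0.0015],[3.86,0.19,0.43],0.2],[[0.0075,-0.0292,0.0015],[3.86,0.19,0.43],0.2],[[0.0075,-0.0292,0.0015],[3.86,0.19,0.43],0.2]]' >/dev/null
python3 -m inch '[[[0.0075,-0.0292,0.0015],[3.86,0.19,0.43],0.2],[[0,0,0],[0,0,0],0.2],[[0,0,0],[0,0,0],0.2]]'
python3 -c "
from h import *
from bench import r
print(r.get_state()['q'].round(0))
plan(slope([531.2,242.4,6.9],50.3,30.4,12.5),Rt(6.9,35),4)"
```

```text
time_s: 11.82
tcp_pos: [585.3, 221.9, 163.7]
ee_rot: [-145.0, -0.2, 6.9]
contact_force: [0.4, 0.1, -0.9]
finger_gap: 51.2
grasp_force: 0.0
[ -3.  36.  -8. 113. -50.  41. -52.]
4 rows of t(m) [-0.0003, -0.0002, 0.0192] w [0.01, -0.03, 0.03] |t|mm 19.2 |w| 0.04
```

```bash

python3 -m inch '[[[0,0,0.026],[0,0,0],0.2],[[0,0,0.026],[0,0,0],0.2],[[0,0,0.014],[0,0,0],0.2],[[0,0,0.008],[0,0,0],0.2],[[0,0,0.001],[0,0,0],0.2],[[0,0,0],[0,0,0],0.2]]'
python3 -m inch '[[[0,0,0],[0,0,0],-1],[[0,0,0],[0,0,0],-1],[[0,0,0],[0,0,0],-1],[[0,0,0],[0,0,0],-1],[[0,0,0],[0,0,0],-1]]'
python3 -m inch '[[[0,0,-0.01],[0,0,0],-1],[[0,0,-0.02],[0,0,0],-1],[[0,0,-0.03],[0,0,0],-1],[[0,0,-0.03],[0,0,0],-1],[[0,0,0],[0,0,0],-1]]'
python3 -c "
from h import *
plan(tw(TL,-42,2,60),Rt(11.1),10)"
```

```text
time_s: 12.32
tcp_pos: [580.1, 264.1, 101.6]
ee_rot: [-145.1, -0.1, 6.9]
contact_force: [-0.2, 0.5, -0.1]
finger_gap: 51.3
grasp_force: 0.0
time_s: 12.73
tcp_pos: [580.6, 264.7, 102.7]
ee_rot: [-145.0, -0.2, 6.9]
contact_force: [-1.0, -1.0, 5.5]
finger_gap: 11.2
grasp_force: 58.9
time_s: 13.15
tcp_pos: [589.1, 209.4, 179.6]
ee_rot: [-145.2, -0.5, 6.6]
contact_force: [1.2, -0.9, -1.3]
finger_gap: 11.6
grasp_force: 58.6
10 rows of t(m) [-0.0152, 0.0257, 0.0038] w [-3.48, -0.18, -0.42] |t|mm 30.1 |w| 3.51
```

```bash

python3 -m inch '[[[-0.0152,0.0257,0.0038],[-3.48,-0.18,-0.42],-1],[[-0.0152,0.0257,0.0038],[-3.48,-0.18,-0.42],-1],[[-0.0152,0.0257,0.0038],[-3.48,-0.18,-0.42],-1],[[-0.0152,0.0257,0.0038],[-3.48,-0.18,-0.42],-1],[[-0.0152,0.0257,0.0038],[-3.48,-0.18,-0.42],-1],[[-0.0152,0.0257,0.0038],[-3.48,-0.18,-0.42],-1],[[-0.0152,0.0257,0.0038],[-3.48,-0.18,-0.42],-1],[[-0.0152,0.0257,0.0038],[-3.48,-0.18,-0.42],-1]]' >/dev/null
python3 -m inch '[[[-0.0152,0.0257,0.0038],[-3.48,-0.18,-0.42],-1],[[-0.0152,0.0257,0.0038],[-3.48,-0.18,-0.42],-1],[[0,0,0],[0,0,0],-1],[[0,0,0],[0,0,0],-1]]'
python3 -c "
from h import *
tl(TL)
plan(tw(TL,-42,1,20),Rt(11.1),5)"
```

```text
time_s: 14.15
tcp_pos: [471.3, -33.6, 55.8]
ee_rot: [-179.8, 0.4, 11.4]
contact_force: [0.3, 0.5, -1.3]
finger_gap: 11.6
grasp_force: 58.7
tray xy -44.1 6.8 z 55.8 F along tray y 0.4 Fz -1.3 rot [-179.8    0.4   11.4] q [-11.  36.  12. 132. -29.  15. -51.]
5 rows of t(m) [0.0004, 0.0012, 0.0072] w [-0.04, 0.08, 0.05] |t|mm 7.3 |w| 0.1
```

```bash
f() { python3 -c "from h import *; tl(TL)"|cut -c1-70; }
python3 -m inch '[[[0.0004,0.0012,0.01],[0,0,0],-1],[[0.0004,0.0012,0.01],[0,0,0],-1],[[0.0004,0.0012,0.008],[0,0,0.2],-1],[[0.0004,0.0012,0.006],[0,0,0],-1],[[0.0004,0.0012,0.003],[0,0,0],-1],[[0,0,0],[0,0,0],-1],[[0,0,0],[0,0,0],-1]]'>/dev/null;f
python3 -m inch '[[[0,0,0.001],[0,0,0],-1],[[0,0,0.001],[0,0,0],-1],[[0,0,0],[0,0,0],-1]]'>/dev/null;f
python3 -m inch '[[[0,0,0.001],[0,0,0],-1],[[0,0,0],[0,0,0],-1]]'>/dev/null;f
python3 -m inch '[[[0,0,0.0005],[0,0,0],-1],[[0,0,0],[0,0,0],-1]]'>/dev/null;f
```

```text
tray xy -41.6 0.7 z 18.6 F along tray y -0.0 Fz -0.8 rot [-179.8    0.
tray xy -41.3 1.0 z 17.0 F along tray y -0.7 Fz -1.0 rot [-179.8    0.
tray xy -41.3 1.0 z 16.0 F along tray y 0.3 Fz -0.6 rot [-179.8    0.3
tray xy -41.4 1.0 z 15.9 F along tray y 1.6 Fz 7.0 rot [-179.8    0.3
```

```bash
f() { python3 -c "from h import *; tl(TL)"|cut -c1-70; }
python3 -m inch '[[[0,0,-0.0005],[0,0,0],-1],[[0,0,0],[0,0,0],0.2],[[0,0,0],[0,0,0],0.2],[[0,0,0],[0,0,0],0.2],[[0,0,0],[0,0,0],-1],[[0,0,0],[0,0,0],-1],[[0,0,0],[0,0,0],-1],[[0,0,0],[0,0,0],-1]]'>/dev/null;f
python3 -m inch '[[[0,0.002,0],[0,0,0],-1],[[0,0.002,0],[0,0,0],-1],[[0,0.002,0],[0,0,0],-1],[[0,0.001,0],[0,0,0],-1],[[0,0,0],[0,0,0],-1]]'>/dev/null;f
python3 -m inch '[[[0,0.001,0],[0,0,0],-1],[[0,0.0005,0],[0,0,0],-1],[[0,0,0],[0,0,0],-1]]'>/dev/null;f
python3 -m inch '[[[0,0.0005,0],[0,0,0],-1],[[0,0.0005,0],[0,0,0],-1],[[0,0,0],[0,0,0],-1]]'>/dev/null; f
python3 -m inch '[[[0,0.0005,0],[0,0,0],-1],[[0,0.0005,0],[0,0,0],-1],[[0,0,0],[0,0,0],-1]]'>/dev/null; f
```

```text
tray xy -41.5 0.9 z 16.0 F along tray y 0.2 Fz 1.4 rot [-179.8    0.3 
tray xy -41.5 -5.8 z 16.0 F along tray y 3.0 Fz 5.5 rot [-179.8    0.3
tray xy -41.5 -7.0 z 16.0 F along tray y 4.3 Fz 5.7 rot [-179.7    0.3
tray xy -41.6 -8.0 z 16.0 F along tray y 4.5 Fz 6.9 rot [-179.7    0.3
tray xy -41.6 -8.9 z 16.0 F along tray y 4.8 Fz 5.7 rot [-179.7    0.3
```

```bash
f() { python3 -c "from h import *; tl(TL)"|cut -c1-70; }
python3 -m inch '[[[0,0.0005,-0.0004],[0,0,0],-1],[[0,0.0005,0],[0,0,0],-1],[[0,0,0],[0,0,0],-1]]'>/dev/null; f
python3 -m inch '[[[0,0.001,0],[0,0,0],-1],[[0,0.001,0],[0,0,0],-1],[[0,0,0],[0,0,0],-1]]'>/dev/null; f
python3 -m inch '[[[0,0.0005,0],[0,0,0],-1],[[0,0.0005,0],[0,0,0],-1],[[0,0,0],[0,0,0],-1]]'>/dev/null; f
python3 -m inch '[[[0,0.0005,0],[0,0,0],-1],[[0,0.0,0],[0,0,0],-1],[[0,0,0],[0,0,0],-1]]'>/dev/null; f
python3 -m inch '[[[0,0.0004,0],[0,0,0],-1],[[0,0.0,0],[0,0,0],-1],[[0,0,0],[0,0,0],-1]]'>/dev/null; f
```

```text
tray xy -41.5 -10.8 z 16.1 F along tray y 2.1 Fz -0.7 rot [-179.8    0
tray xy -41.6 -12.9 z 16.2 F along tray y 2.2 Fz -2.2 rot [-179.8    0
tray xy -41.5 -13.7 z 16.2 F along tray y 1.9 Fz -2.8 rot [-179.8    0
tray xy -41.5 -14.2 z 16.2 F along tray y 1.7 Fz -2.2 rot [-179.8    0
tray xy -41.5 -14.5 z 16.2 F along tray y 2.0 Fz -3.6 rot [-179.8    0
```

```bash
f() { python3 -c "from h import *; tl(TL)"|cut -c1-70; }
python3 -m inch '[[[0,0.0004,0],[0,0,0],-1],[[0,0.0,0],[0,0,0],-1],[[0,0,0],[0,0,0],-1]]'>/dev/null; f
python3 -m inch '[[[0,0.0004,0],[0,0,0],-1],[[0,0.0,0],[0,0,0],-1],[[0,0,0],[0,0,0],-1]]'>/dev/null; f
python3 -m inch '[[[0,0.0004,0],[0,0,0],-1],[[0,0.0,0],[0,0,0],-1],[[0,0,0],[0,0,0],-1]]'>/dev/null; f
```

```text
tray xy -41.5 -14.9 z 16.3 F along tray y 2.2 Fz -3.3 rot [-179.8    0
tray xy -41.6 -15.0 z 16.2 F along tray y 4.3 Fz -2.1 rot [-179.8    0
tray xy -41.6 -15.1 z 16.3 F along tray y 5.8 Fz -0.9 rot [-179.8    0
```

```bash

python3 -m inch '[[[0,-0.0014,0.0002],[0,0,0],-1],[[0,0,0],[0,0,0],0.2],[[0,0,0],[0,0,0],0.2],[[0,0,0],[0,0,0],0.2],[[0,0,-0.01],[0,0,0],0.2],[[0,0,-0.02],[0,0,0],0.2],[[0,0,-0.03],[0,0,0],0.2],[[0,0,-0.03],[0,0,0],0.2]]'
python3 -c "
from h import *
plan(slope([531.2,242.4,6.9],-44,-54.6,90),Rt(6.9,35),8)"
```

```text
time_s: 19.82
tcp_pos: [477.9, -54.6, 106.7]
ee_rot: [-179.8, 0.4, 11.1]
contact_force: [1.3, -0.2, -0.1]
finger_gap: 51.5
grasp_force: 0.0
8 rows of t(m) [0.0066, -0.0236, 0.0053] w [4.35, 0.21, 0.5] |t|mm 25.0 |w| 4.38
```

```bash

python3 -m inch '[[[0.0066,-0.0236,0.0053],[4.35,0.21,0.5],0.2],[[0.0066,-0.0236,0.0053],[4.35,0.21,0.5],0.2],[[0.0066,-0.0236,0.0053],[4.35,0.21,0.5],0.2],[[0.0066,-0.0236,0.0053],[4.35,0.21,0.5],0.2],[[0.0066,-0.0236,0.0053],[4.35,0.21,0.5],0.2],[[0.0066,-0.0236,0.0053],[4.35,0.21,0.5],0.2],[[0.0066,-0.0236,0.0053],[4.35,0.21,0.5],0.2],[[0.0066,-0.0236,0.0053],[4.35,0.21,0.5],0.2]]' >/dev/null
python3 -m inch '[[[0,0,0],[0,0,0],0.2],[[0,0,0],[0,0,0],0.2]]'
python3 - <<'E'
from h import *
from bench import r,eyes
print(r.get_state()['q'].round(1))
plan(slope([531.2,242.4,6.9],-44,-54.6,13),Rt(6.9,35),4)
d=eyes.get_image("wrist"); cv2.imwrite("pics/w5.png",d["frame"])
E
```

```text
time_s: 20.65
tcp_pos: [499.7, 141.2, 114.7]
ee_rot: [-145.1, -0.1, 6.9]
contact_force: [-0.5, 0.9, 1.1]
finger_gap: 51.2
grasp_force: 0.0
[  8.3  37.  -13.9 124.9 -53.8  33.6 -36.9]
4 rows of t(m) [-0.0001, -0.0003, 0.0191] w [0.02, -0.02, 0.0] |t|mm 19.1 |w| 0.03
```

```bash

python3 -m inch '[[[0,0,0.026],[0,0,0],0.2],[[0,0,0.020],[0,0,0],0.2],[[0,0,0],[0,0,0],0.2]]'
python3 -c "
from bench import r; print(r.get_state()['q'].round(1))"
python3 -m inch '[[[0,0,0.016],[0,0,0],0.2],[[0,0,0.010],[0,0,0],0.2],[[0,0,0.004],[0,0,0],0.2],[[0,0,0],[0,0,0],0.2]]'
python3 -c "
from bench import r; print(r.get_state()['q'].round(1))"
```

```text
time_s: 20.95
tcp_pos: [494.8, 169.3, 75.7]
ee_rot: [-145.1, 0.1, 7.1]
contact_force: [-1.0, -0.9, -0.6]
finger_gap: 50.9
grasp_force: 0.0
[  9.3  41.6 -20.1 126.1 -57.4  26.1 -34.4]
time_s: 21.28
tcp_pos: [494.1, 185.1, 52.8]
ee_rot: [-145.0, -0.0, 7.0]
contact_force: [-0.1, -0.2, -0.3]
finger_gap: 51.3
grasp_force: 0.0
[ 11.1  44.9 -25.4 126.4 -58.   20.5 -34.2]
```

Pose reached inside the joint ranges. Close, lift and move on to the right tray.

```bash

python3 -m inch '[[[0,0,0],[0,0,0],-1],[[0,0,0],[0,0,0],-1],[[0,0,0],[0,0,0],-1],[[0,0,0],[0,0,0],-1],[[0,0,0],[0,0,0],-1]]'
python3 -m inch '[[[0,0,-0.01],[0,0,0],-1],[[0,0,-0.02],[0,0,0],-1],[[0,0,-0.03],[0,0,0],-1],[[0,0,-0.03],[0,0,0],-1],[[0,0,0],[0,0,0],-1]]'
python3 -c "
from h import *
print(tw(TR,-10,45,140))
plan(tw(TR,-10,45,140),Rt(-3.1),12)"
```

```text
time_s: 21.7
tcp_pos: [494.6, 185.3, 53.7]
ee_rot: [-145.0, -0.1, 6.9]
contact_force: [-1.4, -2.3, 6.4]
finger_gap: 11.3
grasp_force: 58.8
time_s: 22.12
tcp_pos: [502.6, 131.1, 130.0]
ee_rot: [-145.2, -0.4, 6.7]
contact_force: [1.2, -0.1, -1.7]
finger_gap: 11.4
grasp_force: 58.9
[ 518.34817988 -186.12506171  140.        ]
12 rows of t(m) [0.0003, 0.0252, -0.0095] w [-2.9, 0.22, 0.8] |t|mm 26.9 |w| 3.01
```

```bash

python3 -m inch '[[[0.0003,0.0252,-0.0095],[-2.9,0.22,0.8],-1],[[0.0003,0.0252,-0.0095],[-2.9,0.22,0.8],-1],[[0.0003,0.0252,-0.0095],[-2.9,0.22,0.8],-1],[[0.0003,0.0252,-0.0095],[-2.9,0.22,0.8],-1],[[0.0003,0.0252,-0.0095],[-2.9,0.22,0.8],-1],[[0.0003,0.0252,-0.0095],[-2.9,0.22,0.8],-1]]' >/dev/null
python3 -m inch '[[[0.0003,0.0252,-0.0095],[-2.9,0.22,0.8],-1],[[0.0003,0.0252,-0.0095],[-2.9,0.22,0.8],-1],[[0.0003,0.0252,-0.0095],[-2.9,0.22,0.8],-1],[[0.0003,0.0252,-0.0095],[-2.9,0.22,0.8],-1],[[0.0003,0.0252,-0.0095],[-2.9,0.22,0.8],-1],[[0.0003,0.0252,-0.0095],[-2.9,0.22,0.8],-1],[[0,0,0],[0,0,0],-1],[[0,0,0],[0,0,0],-1]]'
python3 - <<'E'
from h import *
from bench import r,eyes
tl(TR)
d=eyes.get_image("wrist"); pickle.dump(d,open("w6.pkl","wb"))
c=[proj(d,[tw(TR,x,y,10)]).round(0)[0].tolist() for x,y in((-96,-59),(96,-59),(96,59),(-96,59))]; print(c)
x0,x1=230,430;y0,y1=60,300
A=cv2.resize(cv2.rotate(d["frame"][y0:y1,x0:x1],cv2.ROTATE_90_CLOCKWISE),None,fx=2.95,fy=2.95,interpolation=cv2.INTER_CUBIC)
print(A.shape); cv2.imwrite("pics/c6.png",A)
E
```

```text
time_s: 23.28
tcp_pos: [518.0, -182.5, 135.8]
ee_rot: [-179.9, 0.3, -2.8]
contact_force: [0.3, 1.4, -2.2]
finger_gap: 11.1
grasp_force: 58.8
tray xy -10.5 48.6 z 135.8 F along tray y 1.4 Fz -2.2 rot [-179.9    0.3   -2.8] q [  0.  31.  19. 120. -19.  32. -59.]
[[384.0, 281.0], [407.0, 78.0], [268.0, 78.0], [269.0, 281.0]]
(590, 708, 3)
```

View pics/c6.png

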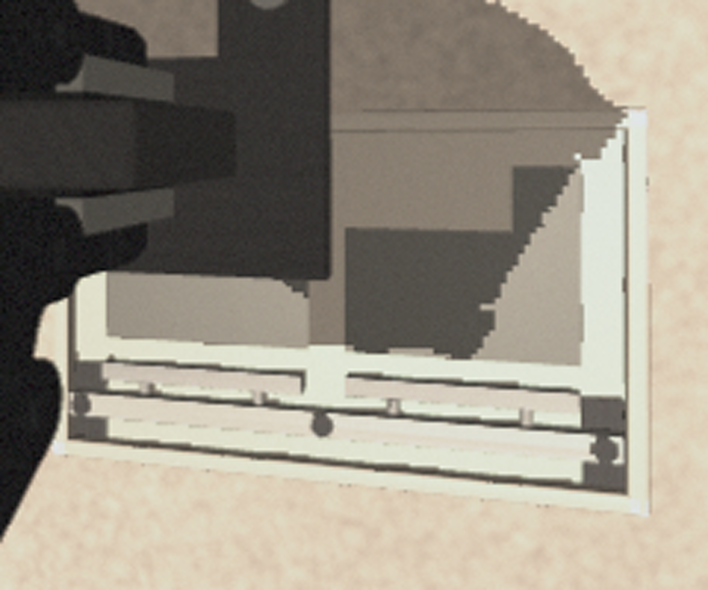

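The picture shows the right tray with corners at (58,446), (648,513), (647,110) and bar fronts at (107,363)–(302,375) and (347,374)–(580,392). The held bracket has its tab at the +x end, matching the silhouettes.

```bash
python3 - <<'E'
from h import *
d=pickle.load(open("w6.pkl","rb"))
A=lambda c:np.c_[230+np.array(c)[:,1]/2.95,299.5-np.array(c)[:,0]/2.95]
def loc(p,X):
    a=np.radians(p[2]); v=X[:,:2]-p[:2]; return np.c_[np.cos(a)*v[:,0]+np.sin(a)*v[:,1],-np.sin(a)*v[:,0]+np.cos(a)*v[:,1]].round(1).tolist()
p,res,_=fit([(d,[[-96,-59,10],[96,-59,10],[96,59,10]],A([(58,446),(648,513),(647,110)]))],[526,-232,-3]); print("right",p.round(1),res.round(1).tolist())
print("bars",loc(p,plane(d,A([(107,363),(302,375),(347,374),(580,392)]),10.5)))
print("fence",loc(p,plane(d,A([(95,395),(580,428)]),11)))
T=p.copy()
print(tw(T,42,10,35)); plan(tw(T,42,10,45),Rt(T[2]),6)
E
```

```text
right [ 524.9 -229.8   -3.2] [[1.0, 2.2], [0.6, -0.2], [-1.5, -1.2]]
bars [[-74.8, -27.5], [-6.7, -26.4], [7.9, -25.0], [77.2, -25.0]]
fence [[-79.0, -38.6], [77.2, -35.4]]
[ 567.41391368 -222.17716777   35.        ]
6 rows of t(m) [0.0086, 0.0063, 0.015] w [-0.03, 0.06, 0.06] |t|mm 18.5 |w| 0.09
```

```bash
sed -i 's/TR=\[.*\]/TR=[524.9,-229.8,-3.0]/' h.py
python3 -c "
from h import *
plan(tw(TR,42,6,45),Rt(-3),6)"
```

```text
6 rows of t(m) [0.0086, 0.007, 0.015] w [-0.03, 0.06, 0.03] |t|mm 18.7 |w| 0.07
```

```bash
f() { python3 -c "from h import *; tl(TR)"|cut -c1-90; }
python3 -m inch '[[[0.0086,0.007,0.015],[0,0,0],-1],[[0.0086,0.007,0.015],[0,0,0],-1],[[0.0086,0.007,0.015],[0,0,0],-1],[[0.0086,0.007,0.015],[0,0,0],-1],[[0.0086,0.007,0.015],[0,0,0],-1],[[0.0086,0.007,0.015],[0,0,0.2],-1],[[0,0,0],[0,0,0],-1],[[0,0,0],[0,0,0],-1]]' >/dev/null; f
python3 -m inch '[[[0,0,0.009],[0,0,0],-1],[[0,0,0.008],[0,0,0],-1],[[0,0,0.005],[0,0,0],-1],[[0,0,0.002],[0,0,0],-1],[[0,0,0],[0,0,0],-1],[[0,0,0],[0,0,0],-1]]' >/dev/null; f
```

```text
tray xy 41.1 5.7 z 44.3 F along tray y 0.6 Fz -0.8 rot [-179.8    0.4   -3.1] q [  7.  42.
tray xy 41.7 4.9 z 21.6 F along tray y -0.5 Fz -0.9 rot [-179.9    0.3   -3.1] q [  8.  44
```

```bash
f() { python3 -c "from h import *; tl(TR)"|cut -c1-70; }
python3 -m inch '[[[0,0,0.002],[0,0,0],-1],[[0,0,0.001],[0,0,0],-1],[[0,0,0.001],[0,0,0],-1],[[0,0,0],[0,0,0],-1]]' >/dev/null; f
python3 -m inch '[[[0,0,0.001],[0,0,0],-1],[[0,0,0],[0,0,0],-1]]'>/dev/null;f
python3 -m inch '[[[0,0,0.0005],[0,0,0],-1],[[0,0,0],[0,0,0],-1]]'>/dev/null;f
python3 -m inch '[[[0,0,0.0005],[0,0,0],-1],[[0,0,0],[0,0,0],-1]]'>/dev/null;f
```

```text
tray xy 41.8 4.8 z 17.5 F along tray y 0.7 Fz -1.4 rot [-179.9    0.3 
tray xy 41.7 4.8 z 16.5 F along tray y -0.1 Fz -0.9 rot [-179.9    0.3
tray xy 41.7 4.8 z 16.0 F along tray y -0.6 Fz -0.4 rot [-179.9    0.3
tray xy 41.8 4.8 z 15.5 F along tray y 0.6 Fz -1.4 rot [-179.9    0.3
```

```bash
f() { python3 -c "from h import *; tl(TR)"|cut -c1-70; }
python3 -m inch '[[[0,0,0.0005],[0,0,0],-1],[[0,0,0],[0,0,0],-1]]'>/dev/null;f
python3 -m inch '[[[0,0,0.0005],[0,0,0],-1],[[0,0,0],[0,0,0],-1]]'>/dev/null;f
```

```text
tray xy 41.8 4.8 z 15.1 F along tray y 1.1 Fz -1.0 rot [-179.9    0.3 
tray xy 41.7 4.8 z 15.0 F along tray y 1.0 Fz 5.0 rot [-179.9    0.3
```

```bash
f() { python3 -c "from h import *; tl(TR)"|cut -c1-70; }
python3 -m inch '[[[0,0,-0.0005],[0,0,0],-1],[[0,0,0],[0,0,0],0.2],[[0,0,0],[0,0,0],0.2],[[0,0,0],[0,0,0],0.2],[[0,0,0],[0,0,0],-1],[[0,0,0],[0,0,0],-1],[[0,0,0],[0,0,0],-1],[[0,0,0],[0,0,0],-1]]'>/dev/null;f
python3 -m inch '[[[0,0.002,-0.0002],[0,0,0],-1],[[0,0.002,0],[0,0,0],-1],[[0,0.001,0],[0,0,0],-1],[[0,0,0],[0,0,0],-1]]'>/dev/null;f
python3 -m inch '[[[0,0.001,0],[0,0,0],-1],[[0,0.001,0],[0,0,0],-1],[[0,0,0],[0,0,0],-1]]'>/dev/null;f
python3 -m inch '[[[0,0.001,0],[0,0,0],-1],[[0,0.001,0],[0,0,0],-1],[[0,0,0],[0,0,0],-1]]'>/dev/null; f
python3 -m inch '[[[0,0.0005,0],[0,0,0],-1],[[0,0.0005,0],[0,0,0],-1],[[0,0,0],[0,0,0],-1]]'>/dev/null; f
```

```text
tray xy 41.8 4.7 z 15.1 F along tray y -0.1 Fz 1.6 rot [-179.9    0.3 
tray xy 41.6 -0.7 z 15.1 F along tray y 0.1 Fz -0.0 rot [-179.9    0.3
tray xy 41.7 -2.1 z 15.2 F along tray y 1.9 Fz -1.2 rot [-179.9    0.3
tray xy 41.7 -3.9 z 15.2 F along tray y 2.2 Fz -0.7 rot [-179.9    0.3
tray xy 41.7 -5.3 z 15.1 F along tray y 1.7 Fz -1.7 rot [-179.9    0.3
```

```bash
f() { python3 -c "from h import *; tl(TR)"|cut -c1-70; }
python3 -m inch '[[[0,0.001,0],[0,0,0],-1],[[0,0.0005,0],[0,0,0],-1],[[0,0,0],[0,0,0],-1]]'>/dev/null; f
python3 -m inch '[[[0,0.0005,0],[0,0,0],-1],[[0,0,0],[0,0,0],-1],[[0,0,0],[0,0,0],-1]]'>/dev/null; f
python3 -m inch '[[[0,0.0004,0],[0,0,0],-1],[[0,0,0],[0,0,0],-1],[[0,0,0],[0,0,0],-1]]'>/dev/null; f
python3 -m inch '[[[0,0.0004,0],[0,0,0],-1],[[0,0,0],[0,0,0],-1],[[0,0,0],[0,0,0],-1]]'>/dev/null; f
```

```text
tray xy 41.7 -7.0 z 15.2 F along tray y 2.5 Fz -1.6 rot [-179.9    0.3
tray xy 41.7 -7.4 z 15.2 F along tray y 1.8 Fz -2.0 rot [-179.9    0.3
tray xy 41.7 -7.6 z 15.2 F along tray y 3.0 Fz -1.6 rot [-179.9    0.3
tray xy 41.7 -7.6 z 15.2 F along tray y 4.1 Fz -1.6 rot [-179.9    0.3
```

```bash
f() { python3 -c "from h import *; tl(TR)"|cut -c1-70; }
python3 -m inch '[[[0,0.0004,0],[0,0,0],-1],[[0,0,0],[0,0,0],-1],[[0,0,0],[0,0,0],-1]]'>/dev/null; f
python3 -m inch '[[[0,-0.0014,0.0002],[0,0,0],-1],[[0,0,0],[0,0,0],0.2],[[0,0,0],[0,0,0],0.2],[[0,0,0],[0,0,0],0.2],[[0,0,-0.01],[0,0,0],0.2],[[0,0,-0.02],[0,0,0],0.2],[[0,0,-0.03],[0,0,0],0.2],[[0,0,-0.03],[0,0,0],0.2]]'
python3 -c "
from h import *
plan([500,0,150],Rt(0,0),7)
plan(slope([531.2,242.4,6.9],-43,30.3,90),Rt(6.9,35),14)"
```

```text
tray xy 41.7 -7.7 z 15.2 F along tray y 5.7 Fz -0.6 rot [-179.9    0.3
time_s: 29.33
tcp_pos: [566.1, -239.4, 106.2]
ee_rot: [-179.9, 0.4, -3.1]
contact_force: [0.5, 0.4, -0.3]
finger_gap: 51.4
grasp_force: 0.0
7 rows of t(m) [-0.0105, -0.0339, -0.0062] w [-0.01, 0.05, -0.44] |t|mm 36.0 |w| 0.45
14 rows of t(m) [-0.0045, -0.0327, 0.0052] w [2.48, -0.19, -0.7] |t|mm 33.4 |w| 2.59
```

```bash

python3 -m inch '[[[-0.0045,-0.0327,0.0052],[2.48,-0.19,-0.7],0.2],[[-0.0045,-0.0327,0.0052],[2.48,-0.19,-0.7],0.2],[[-0.0045,-0.0327,0.0052],[2.48,-0.19,-0.7],0.2],[[-0.0045,-0.0327,0.0052],[2.48,-0.19,-0.7],0.2],[[-0.0045,-0.0327,0.0052],[2.48,-0.19,-0.7],0.2],[[-0.0045,-0.0327,0.0052],[2.48,-0.19,-0.7],0.2],[[-0.0045,-0.0327,0.0052],[2.48,-0.19,-0.7],0.2]]'
python3 -m inch '[[[-0.0045,-0.0327,0.0052],[2.48,-0.19,-0.7],0.2],[[-0.0045,-0.0327,0.0052],[2.48,-0.19,-0.7],0.2],[[-0.0045,-0.0327,0.0052],[2.48,-0.19,-0.7],0.2],[[-0.0045,-0.0327,0.0052],[2.48,-0.19,-0.7],0.2],[[-0.0045,-0.0327,0.0052],[2.48,-0.19,-0.7],0.2],[[-0.0045,-0.0327,0.0052],[2.48,-0.19,-0.7],0.2],[[-0.0045,-0.0327,0.0052],[2.48,-0.19,-0.7],0.2],[[0,0,0],[0,0,0],0.2]]'
python3 -m inch '[[[0,0,0],[0,0,0],0.2],[[0,0,0],[0,0,0],0.2]]' >/dev/null
python3 -c "
from h import *
from bench import r
print(r.get_state()['q'].round(0))
plan(slope([531.2,242.4,6.9],-43,30.3,13),Rt(6.9,35),4)"
```

```text
time_s: 29.92
tcp_pos: [538.8, -6.8, 100.3]
ee_rot: [-162.4, 0.8, 2.0]
contact_force: [0.3, -0.4, -0.1]
finger_gap: 51.1
grasp_force: 0.0
time_s: 30.58
tcp_pos: [490.7, 215.5, 165.8]
ee_rot: [-144.8, -0.2, 7.2]
contact_force: [0.2, 0.3, 0.7]
finger_gap: 51.3
grasp_force: 0.0
[  4.  32. -19. 124. -51.  32. -49.]
4 rows of t(m) [-0.0003, -0.0003, 0.019] w [0.04, -0.04, 0.02] |t|mm 19.1 |w| 0.06
```

```bash

python3 -m inch '[[[0,0,0.026],[0,0,0],0.2],[[0,0,0.026],[0,0,0],0.2],[[0,0,0.014],[0,0,0],0.2],[[0,0,0.008],[0,0,0],0.2],[[0,0,0.001],[0,0,0],0.2],[[0,0,0],[0,0,0],0.2]]'
python3 -m inch '[[[0,0,0],[0,0,0],-1],[[0,0,0],[0,0,0],-1],[[0,0,0],[0,0,0],-1],[[0,0,0],[0,0,0],-1],[[0,0,0],[0,0,0],-1]]'
python3 -m inch '[[[0,0,-0.01],[0,0,0],-1],[[0,0,-0.02],[0,0,0],-1],[[0,0,-0.03],[0,0,0],-1],[[0,0,-0.03],[0,0,0],-1],[[0,0,0],[0,0,0],-1]]'
python3 -c "
from h import *
plan(tw(TR,-42,6,115),Rt(-3),15)"
```

```text
time_s: 31.25
tcp_pos: [487.5, 253.0, 101.0]
ee_rot: [-145.1, -0.0, 6.9]
contact_force: [0.6, 0.6, 0.3]
finger_gap: 51.5
grasp_force: 0.0
time_s: 31.67
tcp_pos: [487.7, 253.4, 102.3]
ee_rot: [-145.1, -0.2, 6.9]
contact_force: [-0.0, -3.8, 6.5]
finger_gap: 11.4
grasp_force: 59.2
time_s: 32.08
tcp_pos: [495.5, 199.9, 178.8]
ee_rot: [-145.2, -0.4, 6.7]
contact_force: [0.3, -0.1, -0.7]
finger_gap: 11.7
grasp_force: 58.9
15 rows of t(m) [-0.0019, 0.0284, -0.005] w [-2.32, 0.17, 0.64] |t|mm 28.9 |w| 2.41
```

```bash

python3 -m inch '[[[-0.0019,0.0284,-0.005],[-2.32,0.17,0.64],-1],[[-0.0019,0.0284,-0.005],[-2.32,0.17,0.64],-1],[[-0.0019,0.0284,-0.005],[-2.32,0.17,0.64],-1],[[-0.0019,0.0284,-0.005],[-2.32,0.17,0.64],-1],[[-0.0019,0.0284,-0.005],[-2.32,0.17,0.64],-1],[[-0.0019,0.0284,-0.005],[-2.32,0.17,0.64],-1],[[-0.0019,0.0284,-0.005],[-2.32,0.17,0.64],-1],[[-0.0019,0.0284,-0.005],[-2.32,0.17,0.64],-1]]' >/dev/null
python3 -m inch '[[[-0.0019,0.0284,-0.005],[-2.32,0.17,0.64],-1],[[-0.0019,0.0284,-0.005],[-2.32,0.17,0.64],-1],[[-0.0019,0.0284,-0.005],[-2.32,0.17,0.64],-1],[[-0.0019,0.0284,-0.005],[-2.32,0.17,0.64],-1],[[-0.0019,0.0284,-0.005],[-2.32,0.17,0.64],-1],[[-0.0019,0.0284,-0.005],[-2.32,0.17,0.64],-1],[[-0.0019,0.0284,-0.005],[-2.32,0.17,0.64],-1],[[0,0,0],[0,0,0],-1]]'
python3 -m inch '[[[0,0,0],[0,0,0],-1],[[0,0,0],[0,0,0],-1]]' >/dev/null
python3 -c "
from h import *
tl(TR);plan(tw(TR,-42,5,20),Rt(-3),5)"
```

```text
time_s: 33.42
tcp_pos: [481.1, -222.6, 112.1]
ee_rot: [179.7, 0.3, -3.0]
contact_force: [1.1, -0.4, -0.8]
finger_gap: 11.5
grasp_force: 58.8
tray xy -44.1 10.0 z 111.3 F along tray y -0.2 Fz -1.7 rot [-179.9    0.4   -2.8] q [  7.  32.  15. 124. -18.  27. -56.]
5 rows of t(m) [0.0005, 0.001, 0.0183] w [-0.02, 0.07, 0.04] |t|mm 18.3 |w| 0.09
```

```bash
f() { python3 -c "from h import *; tl(TR)"|cut -c1-90; }
python3 -m inch '[[[0.0005,0.001,0.025],[0,0,0],-1],[[0.0005,0.001,0.025],[0,0,0],-1],[[0.0005,0.001,0.02],[0,0,0.2],-1],[[0.0005,0.001,0.012],[0,0,0],-1],[[0.0005,0.001,0.006],[0,0,0],-1],[[0,0,0.002],[0,0,0],-1],[[0,0,0],[0,0,0],-1],[[0,0,0],[0,0,0],-1]]' >/dev/null; f
python3 -m inch '[[[0,0,0.002],[0,0,0],-1],[[0,0,0.001],[0,0,0],-1],[[0,0,0],[0,0,0],-1]]' >/dev/null; f
```

```text
tray xy -41.7 3.9 z 22.4 F along tray y -0.1 Fz -0.9 rot [-180.     0.3   -3. ] q [ 13.  4
tray xy -41.8 3.9 z 19.1 F along tray y -0.2 Fz -1.1 rot [-180.     0.3   -3. ] q [ 13.  4
```

```bash
f() { python3 -c "from h import *; tl(TR)"|cut -c1-70; }
python3 -m inch '[[[0,0,0.001],[0,0,0],-1],[[0,0,0.001],[0,0,0],-1],[[0,0,0],[0,0,0],-1]]' >/dev/null; f
python3 -m inch '[[[0,0,0.001],[0,0,0],-1],[[0,0,0],[0,0,0],-1]]'>/dev/null;f
python3 -m inch '[[[0,0,0.0005],[0,0,0],-1],[[0,0,0],[0,0,0],-1]]'>/dev/null;f
python3 -m inch '[[[0,0,0.0005],[0,0,0],-1],[[0,0,0],[0,0,0],-1]]'>/dev/null;f
```

```text
tray xy -42.1 3.9 z 16.6 F along tray y 0.3 Fz -0.4 rot [-180.     0.3
tray xy -42.1 3.8 z 15.6 F along tray y 0.1 Fz -0.4 rot [-180.     0.3
tray xy -42.1 3.8 z 15.5 F along tray y 0.6 Fz 3.3 rot [-180.     0.3 
tray xy -42.2 3.8 z 15.4 F along tray y 1.6 Fz 10.5 rot [-180.     0.3
```

```bash
f() { python3 -c "from h import *; tl(TR)"|cut -c1-70; }
python3 -m inch '[[[0,0,-0.0009],[0,0,0],-1],[[0,0,0],[0,0,0],0.2],[[0,0,0],[0,0,0],0.2],[[0,0,0],[0,0,0],0.2],[[0,0,0],[0,0,0],-1],[[0,0,0],[0,0,0],-1],[[0,0,0],[0,0,0],-1],[[0,0,0],[0,0,0],-1]]'>/dev/null;f
python3 -m inch '[[[0,0.002,-0.0002],[0,0,0],-1],[[0,0.002,0],[0,0,0],-1],[[0,0.001,0],[0,0,0],-1],[[0,0,0],[0,0,0],-1]]'>/dev/null;f
python3 -m inch '[[[0,0.001,0],[0,0,0],-1],[[0,0.001,0],[0,0,0],-1],[[0,0,0],[0,0,0],-1]]'>/dev/null;f
python3 -m inch '[[[0,0.001,0],[0,0,0],-1],[[0,0.001,0],[0,0,0],-1],[[0,0,0],[0,0,0],-1]]'>/dev/null; f
python3 -m inch '[[[0,0.0005,0],[0,0,0],-1],[[0,0.0005,0],[0,0,0],-1],[[0,0,0],[0,0,0],-1]]'>/dev/null; f
```

```text
tray xy -42.1 3.8 z 15.6 F along tray y 0.5 Fz 0.3 rot [-180.     0.3 
tray xy -42.2 -1.7 z 15.7 F along tray y -0.6 Fz -1.2 rot [-180.     0
tray xy -42.1 -3.1 z 15.7 F along tray y 0.1 Fz -1.7 rot [-180.     0.
tray xy -42.1 -5.0 z 15.7 F along tray y 2.3 Fz -1.1 rot [-180.     0.
tray xy -42.1 -6.1 z 15.8 F along tray y 2.1 Fz -0.7 rot [-180.     0.
```

```bash
f() { python3 -c "from h import *; tl(TR)"|cut -c1-70; }
python3 -m inch '[[[0,0.001,0],[0,0,0],-1],[[0,0.0005,0],[0,0,0],-1],[[0,0,0],[0,0,0],-1]]'>/dev/null; f
python3 -m inch '[[[0,0.0005,0],[0,0,0],-1],[[0,0.0005,0],[0,0,0],-1],[[0,0,0],[0,0,0],-1]]'>/dev/null; f
python3 -m inch '[[[0,0.0005,0],[0,0,0],-1],[[0,0,0],[0,0,0],-1],[[0,0,0],[0,0,0],-1]]'>/dev/null; f
python3 -m inch '[[[0,0.0004,0],[0,0,0],-1],[[0,0,0],[0,0,0],-1],[[0,0,0],[0,0,0],-1]]'>/dev/null; f
python3 -m inch '[[[0,0.0004,0],[0,0,0],-1],[[0,0,0],[0,0,0],-1],[[0,0,0],[0,0,0],-1]]'>/dev/null; f
```

```text
tray xy -42.1 -7.8 z 15.7 F along tray y 2.5 Fz -1.5 rot [-180.     0.
tray xy -42.2 -8.0 z 15.8 F along tray y 5.1 Fz -0.7 rot [-179.9    0.
tray xy -42.2 -8.0 z 15.8 F along tray y 7.0 Fz 0.7 rot [-179.9    0.4
tray xy -42.2 -8.1 z 15.8 F along tray y 7.5 Fz 1.0 rot [-179.9    0.4
tray xy -42.2 -8.1 z 15.8 F along tray y 8.9 Fz 1.0 rot [-179.8    0.4
```

```bash

python3 -m inch '[[[0,-0.0016,0.0002],[0,0,0],-1],[[0,0,0],[0,0,0],0.2],[[0,0,0],[0,0,0],0.2],[[0,0,0],[0,0,0],0.2],[[0,0,-0.01],[0,0,0],0.2],[[0,0,-0.02],[0,0,0],0.2],[[0,0,-0.03],[0,0,0],0.2],[[0,0,-0.03],[0,0,0],0.2]]'
python3 -m inch '[[[-0.01,-0.015,-0.02],[0,0,0],0.2],[[-0.01,-0.015,-0.02],[0,0,0],0.2],[[-0.01,-0.015,-0.02],[0,0,0],0.2],[[-0.01,-0.015,-0.01],[0,0,0],0.2],[[-0.0,-0.015,0],[0,0,0],0.2],[[0,0,0],[0,0,0],0.2],[[0,0,0],[0,0,0],0.2]]'
python3 - <<'E'
from h import *
from bench import r,eyes
d=eyes.get_image("wrist"); pickle.dump(d,open("w7.pkl","wb")); s=eyes.get_image("side"); pickle.dump(s,open("s7.pkl","wb"))
cv2.imwrite("pics/w7.png",d["frame"])
for T in (TL,TR): print([proj(c,[tw(T,x,y,10)]).round(0)[0].tolist() for c in (d,s) for x,y in((-96,-59),(96,-59),(96,59),(-96,59))])
E
```

```text
time_s: 38.92
tcp_pos: [482.2, -236.3, 106.7]
ee_rot: [-180.0, 0.4, -3.1]
contact_force: [0.3, -0.1, -0.1]
finger_gap: 51.4
grasp_force: 0.0
time_s: 39.5
tcp_pos: [447.7, -158.8, 176.6]
ee_rot: [-180.0, 0.3, -3.0]
contact_force: [-0.8, -0.7, -0.4]
finger_gap: 51.1
grasp_force: 0.0
[[234.0, 206.0], [175.0, 12.0], [58.0, 47.0], [133.0, 231.0], [262.0, 274.0], [343.0, 256.0], [325.0, 218.0], [249.0, 234.0]]
[[394.0, 204.0], [416.0, 3.0], [288.0, 3.0], [286.0, 204.0], [265.0, 351.0], [363.0, 349.0], [353.0, 296.0], [263.0, 297.0]]
```

```bash
python3 - <<'E'
from h import *
f=pickle.load(open("w7.pkl","rb"))["frame"]
z=lambda c,s:cv2.resize(cv2.rotate(c,cv2.ROTATE_90_CLOCKWISE),None,fx=s,fy=s,interpolation=cv2.INTER_CUBIC)
A=z(f[0:215,345:425],3.7); B=z(f[0:218,120:245],2.4)
o=np.zeros((A.shape[0]+B.shape[0],800,3),np.uint8); o[:A.shape[0],:A.shape[1]]=A; o[A.shape[0]:,:B.shape[1]]=B; print(o.shape,A.shape)
cv2.imwrite("pics/c7.png",o)
E
```

```text
(596, 800, 3) (296, 796, 3)
```

View pics/c7.png

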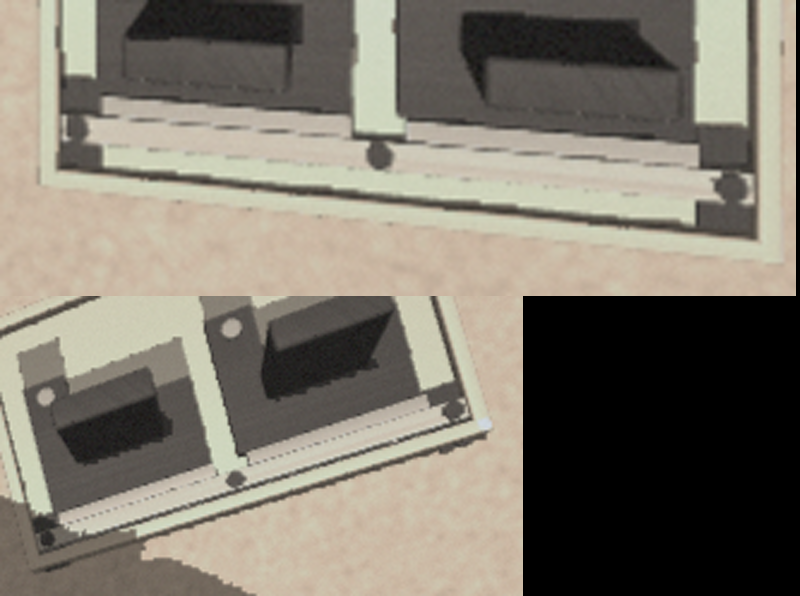

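All four brackets lie flat against their bars. The bars are flush with the fences, with no gap or pins showing in rows 100–165 for the right tray and along (60,520)–(430,405) for the left. The gripper is clear, so I hand in.

```bash
python3 -c "
from bench import r
print(r.finish_job())"
```

```text
the job is handed in; nothing more can be done
None
```

All four brackets are in their matching trays, with every stop bar flush against its fence in the last picture, and the job was handed in at about 39.6 s of the 72 s; the hand-in gave no verdict.

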